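# Open the kitchen desk's flap onto its slide-out supports

## Task

Open the little grey kitchen desk for writing: pull both brass-tabbed flap supports all the way out while the flap is still up, then gently lower the flap towards the robot until it lies level on them. Leave the small white drawer between the supports shut, and leave the blue mug standing where it is.

Things in the scene. Friction and masses are not known exactly. Their poses are not given: they have to be found in the camera images.
- hinge (a point): Grey desk, fixed, 400 mm wide, 280 deep, 262 tall. This point: middle of the flap's hinge line, on the desk's front face, 85 mm above the worktop. Axes: -x out of the front (the way supports slide and the flap falls), y along the hinge to the supports called left, z up. Behind the flap the desk is open at the top, 368 mm wide, back to its pigeonholes 163 mm behind this point.
- left_support_tab (a point): Centre of the left (+y) support's brass tab, the point to grip: 14 mm wide along y, 32 tall, centre 61 mm above the worktop; it runs 20 mm on towards the robot and back to the desk's front, at least 50 mm. It is the nose of an 18 mm wide wooden bar, top 85 mm above the worktop, that slides level along the desk's x, 130 mm to the side of the hinge middle. Axes as hinge.
- right_support_tab (a point): The same for the right (-y) support.
- left_support (a joint): How far the left support is drawn out of the desk, m: 0 in, 0.11 fully out at its stop; starts at 0 to 0.03. Slides with about 2 N of friction and stays where it is left.
- right_support (a joint): The same for the right support.
- flap (a joint): Flap angle, rad: 0 shut, leaning 15 degrees back; 0.262 vertical; 1.833 level on the supports; starts at 0 to 0.15. Grey panel 360 mm wide, 180 from hinge to free edge, 16 thick (front face through the hinge line), 0.4 to 0.6 kg, no catch. The hinge is damped and a little stiff: once about 30 degrees past vertical the flap sinks by itself, gently, in about 2 to 4 s.
- flap_edge (a point): Middle of the flap's free edge, half-way through its thickness: the top edge while the flap is up, 180 mm from the hinge line. A fingertip can reach down behind it (from inside the desk) and draw it towards the robot; there is free space behind it.
- drawer (a joint): The small white drawer front (160 mm wide) with a round black knob, midway between the two supports: m drawn out, 0 shut. To stay shut.
- mug_mid (a point): Middle of the blue mug (76 mm wide, 90 mm tall), 45 mm above the worktop, standing among the jars to one side of the desk. To be left alone.

How it is judged:
By the outcome, as a careful person would: the job done as asked, in the order asked, and still so for the second after the job is handed in, with the robot touching nothing.
It also fails if it takes over 58 s, if anything falls off the work surface, if the arm or the gripper's body presses on something with over 40 N, if the wrist force passes 120 N, or if a joint passes its speed limit or range.

## Robot

A 6-joint arm with a two-finger parallel gripper is mounted at the origin on the work surface. World frame = base frame: x ahead of the robot, y to its left, z up, the work surface at z = 0. Lengths are in m, angles in rad, forces in N, time in s.
With the tool pointing down it reaches from about 0.325 to 0.9 m from the base axis. Payload 3.5 kg.
Tool frame: the origin (TCP) lies between the finger pads; the fingertips stand 14 mm ahead of it and the grasp point (between the pads) lies 5 mm behind it; z points along the fingers, y is the direction in which the jaws open and shut (so a half turn about z gives the same grasp; the last joint's range is limited). The gripper opens to 85 mm and grips with 20 to 120 N. Pads are 22 mm wide; open, the fingers measure 114 mm over their backs; the gripper's body (76 mm by 85 mm) begins 54 mm behind the grasp point. The pads swing forward as they close: fully open they stand 13 mm farther back than shut.
Start: joints at [1.02, 0.276, -0.026, 1.268, 0, 1.467], TCP at [0.271, 0.563, 0.245] pointing down, gripper open.
Joint ranges: [-3.12, 3.12], [-0.85, 1.88], [-1.08, 1.24], [-1.95, 2.15], [-1.57, 1.53], [-3.14, 3.14]. Speed limits (rad/s): [2.57, 2.57, 3.14, 3.14, 3.14, 3.14].

## Interface

Orientations are given as a 3x3 rotation matrix whose columns are the frame's x, y, z axes.
In Python, from workcell import arm gives the robot as it stands.
- The arm moves only by the tool play_rows, never from a script. Its argument "moves" is a list of rows, each a list of 7 numbers: the shift along the tool's x, y, z in cm, then the turn, a rotation vector about the tool's x, y, z in degrees, then the closure, from 0 (fully open) to 1 (shut). A call has exactly 10 rows; each row is the pose to reach, as a shift and turn from the pose measured when the call began, along the tool's axes at that moment; what a row does not reach only later rows make up. A row lasts 1/8 s, in which the tool goes at most 62.5 mm and 10.7 degrees, less where a joint would pass 70% of its speed; a pose out of reach is approached as far as the arm can. A call with a gripper value outside its range is refused whole. The fingers move at their own pace and stop on an object; "grip_force" is the grip in N (left out, the last holds). Time passes only in rows, so rows that repeat a pose let the fingers close, or fill a call up. It gives the time, the measured TCP pose, the force and the opening at its end, in the units of the state.
- arm.sense(): the state, without advancing time (a new reading comes with each control period).
- arm.get_image(name): name is "scene" or "top" or "wrist"; returns the picture (420x560x3 uint8, red, green, blue); there is no depth.
- arm.camera_info(name): a dict with "camera_matrix" (3x3 intrinsics, pixels), "eye" and "orientation" of the camera in the world. Camera axes: x right, y down, z forward; pixel columns grow to the right and rows downward; lengths in m; the calibration is good to about 2 mm. A picture is of the moment at which its call begins: read the wrist's pose just before it. camera_info takes no time and is no camera call; for the wrist camera it gives the pose at the moment of the call.
- arm.job_done(): hands the job in, once; it reports no verdict.
The state is a dict: "time": time; "joints": joint angles; "joint_vel": joint speeds; "joint_torque": joint torques, N m; "eef_pos": TCP position; "tcp_rot": TCP orientation; "contact_force": force on the tool from outside, world axes, zero at the start; "moment": the same for the moment, N m; "gripper_width": opening from 0.0 (shut) to 1.0 (fully open).
Only numpy, scipy, OpenCV 4.12 (cv2) and the standard library are available. Lean on these libraries where they do the work, as an engineer would, in place of code of your own. Each camera call takes 0.05 s, during which the arm holds its last target.

## Working session

There is one attempt and no reset: what is moved stays moved. The work goes in short steps, Python scripts to look and compute and a tool call to move; the robot and the scene stay as the last step left them, time stands still between calls to the robot, and variables do not carry over. Pictures are saved under pics/ and viewed, and the job is handed in when it is done.

Besides the shell and the picture viewer there is one more tool, called after "Emit:" as a command line: name --pt "numbers of a row" for each row, then --argument value for the rest. play_rows: Moves the arm, as the interface text tells. Its arguments: {"type":"object","properties":{"moves":{"type":"array","items":{"type":"array","items":{"type":"number"}}},"grip_force":{"type":"number"}},"required":["moves"]}

```bash
ls; mkdir -p pics; python3 - <<'E'
from workcell import arm
import cv2
s=arm.sense(); print(s)
for n in ("scene","top","wrist"):
    print(n,arm.camera_info(n))
    im=arm.get_image(n); cv2.imwrite(f"pics/{n}0.png",im[:,:,::-1])
E
```

```text
pics
{'time': 0.0, 'joints': array([ 1.01961177e+00,  2.77147217e-01, -2.79323127e-02,  1.26798045e+00,
        6.04375730e-06,  1.46743786e+00]), 'joint_vel': array([-1.44297334e-03,  1.17331195e-03,  5.12585744e-05, -2.66225693e-04,
        2.07996190e-04, -3.32694105e-04]), 'joint_torque': array([-1.57621940e-03, -4.45510125e+01,  2.95199490e+01,  1.62941962e-02,
       -2.89362260e-04,  2.19198249e-06]), 'eef_pos': array([0.27021109, 0.56272224, 0.2441266 ]), 'tcp_rot': array([[-9.01390406e-01,  4.33005679e-01, -1.19061590e-03],
       [ 4.33007250e-01,  9.01388382e-01, -1.92525094e-03],
       [ 2.39562752e-04, -2.25094804e-03, -9.99997438e-01]]), 'contact_force': array([-0.20386135,  0.03058327, -0.8024676 ]), 'moment': array([-0.04837042, -0.00497048,  0.01988313]), 'gripper_width': 1.0062894369849087}
scene {'camera_matrix': array([[458.04873256,   0.        , 284.93646499],
       [  0.        , 458.04873256, 207.21526073],
       [  0.        ,   0.        ,   1.        ]]), 'eye': array([1.00112409, 0.40278463, 1.10353263]), 'orientation': array([[-6.71232298e-01,  6.22115
[... 233 characters left out ...]
.        , 387.16002286, 207.86475408],
       [  0.        ,   0.        ,   1.        ]]), 'eye': array([ 0.36192923, -0.00626347,  1.13925   ]), 'orientation': array([[-0.01760361, -0.9813202 ,  0.1915745 ],
       [-0.99970713,  0.01409279, -0.01967336],
       [ 0.01660605, -0.19186471, -0.98128088]])}
wrist {'camera_matrix': array([[320.48507247,   0.        , 279.09305112],
       [  0.        , 320.48507247, 215.75484059],
       [  0.        ,   0.        ,   1.        ]]), 'eye': array([0.19984395, 0.59667537, 0.37327655]), 'orientation': array([[ 0.43323027,  0.85748903,  0.27753216],
       [ 0.90128137, -0.41154647, -0.13535655],
       [-0.00184938,  0.30877512, -0.95113327]])}
```

View pics/scene0.png

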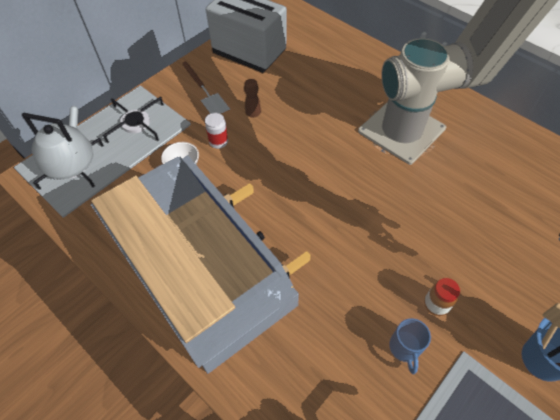

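View pics/top0.png

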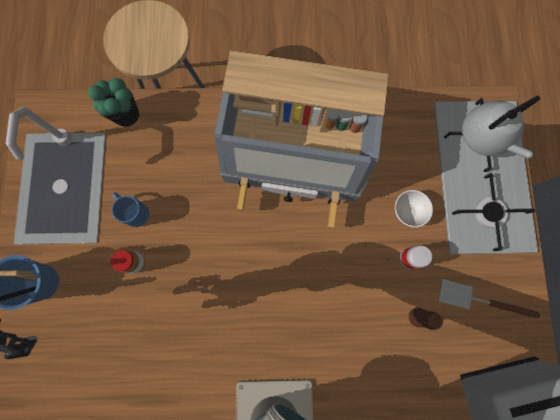

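View pics/wrist0.png

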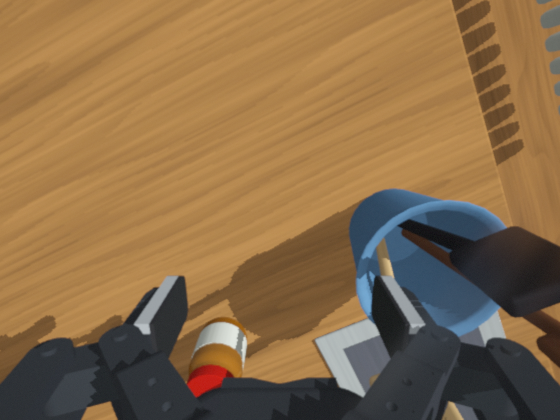

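The top view shows the desk ahead of the robot, slightly turned, with tabs at about (241,193) and (333,209). The mug is at (128,208), to the left. I'll zoom in.

```bash
python3 - <<'E'
import cv2
im=cv2.imread("pics/top0.png")[40:240,200:400]
cv2.imwrite("pics/top0z.png",cv2.resize(im,(800,800),interpolation=cv2.INTER_CUBIC)[200:800])
im=cv2.imread("pics/scene0.png")[150:340,150:350]
cv2.imwrite("pics/scene0z.png",cv2.resize(im,(600,570),interpolation=cv2.INTER_CUBIC))
E
```

```text
(no output)
```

View pics/top0z.png

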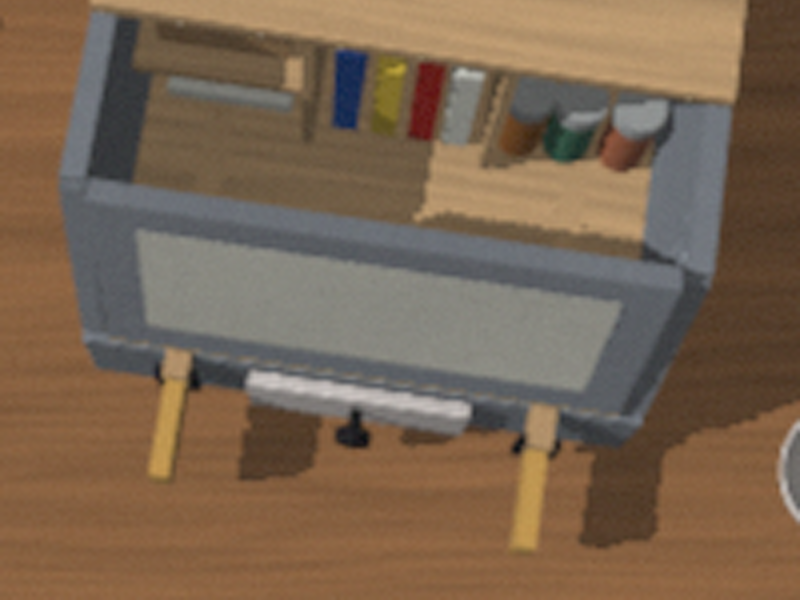

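View pics/scene0z.png

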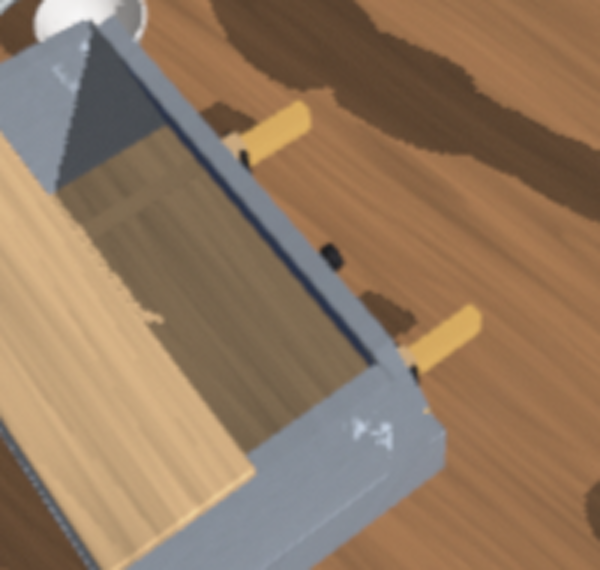

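```bash
cat > h.py <<'E'
import numpy as np, cv2
from workcell import arm
def ray(n,uv,ci=None):
    c=ci or arm.camera_info(n); K=np.array(c['camera_matrix']); R=np.array(c['orientation'])
    d=R@np.linalg.solve(K,[uv[0],uv[1],1]); return np.array(c['eye']),d
def atz(n,uv,z,ci=None):
    e,d=ray(n,uv,ci); return e+d*(z-e[2])/d[2]
def tri(obs):
    A=np.zeros((3,3));b=np.zeros(3)
    for n,uv in obs:
        e,d=ray(n,uv); d/=np.linalg.norm(d); P=np.eye(3)-np.outer(d,d); A+=P;b+=P@e
    return np.linalg.solve(A,b)
def proj(n,p):
    c=arm.camera_info(n); q=np.array(c['orientation']).T@(np.array(p)-c['eye']); q=np.array(c['camera_matrix'])@q; return q[:2]/q[2]
E
python3 - <<'E'
from h import *
z=lambda u,v:(200+u/4-.4,90+v/4-.4)
s=lambda u,v:(150+u/3-.3,150+v/3-.3)
for nm,p,h in [("Ltab",(162,472),.077),("Rtab",(524,543),.077),("LbarTop",(178,350),.085),("RbarTop",(544,406),.085),("hingeL",(88,340),.085),("hingeR",(632,420),.085),("flapTL",(85,200),.262),("flapTR",(678,288),.262),("knob",(350,440),.045)]:
    print(nm,atz("top",z(*p),h))
for nm,p,h in [("Rtab",(305,108),.077),("Ltab",(476,314),.077)]: print(nm,atz("scene",s(*p),h))
print("mug",atz("top",(128,208),.09))
a=atz("top",z(162,472),.077);b=atz("top",z(524,543),.077); print(np.linalg.norm(a-b))
E
```

```text
Ltab [0.57170508 0.08668759 0.077     ]
Rtab [ 0.51785625 -0.16437273  0.077     ]
LbarTop [0.65744469 0.07498199 0.085     ]
RbarTop [ 0.61346622 -0.18133778  0.085     ]
hingeL [0.66554924 0.13822379 0.085     ]
hingeR [ 0.60254811 -0.24270799  0.085     ]
flapTL [0.70112629 0.11676837 0.262     ]
flapTR [ 0.64207153 -0.23487646  0.262     ]
knob [ 0.59966626 -0.04618862  0.045     ]
Rtab [ 0.51766667 -0.16078684  0.077     ]
Ltab [0.57295039 0.09321819 0.077     ]
mug [0.57242441 0.39253199 0.09      ]
0.2567702948407612
```

```bash
cat >> h.py <<'E'
from scipy.spatial.transform import Rotation as Ro
YAW=np.radians(-9.55); X=np.array([np.cos(YAW),np.sin(YAW),0]); Y=np.array([-np.sin(YAW),np.cos(YAW),0]); Z=np.array([0,0,1.])
H=np.array([.635,-.053,.085])
RT=np.stack([-X,Y,-Z],1)
def dk(x,y,z): return H*[1,1,0]+x*X+y*Y+z*Z   # desk x,y, world z
def todk(p): q=np.array(p)-H*[1,1,0]; return np.array([q@X,q@Y,q[2]])
def delta(p,R=RT):
    s=arm.sense(); r=np.array(s['tcp_rot']); return np.round(100*r.T@(np.array(p)-s['eef_pos']),2), np.round(np.degrees(Ro.from_matrix(r.T@R).as_rotvec()),2)
E
python3 - <<'E'
from h import *
print(delta(dk(-.066,.13,.19)),delta(dk(-.066,.13,.066)))
E
```

```text
(array([-49.59, -29.06,   5.48]), array([ -0.1 ,  -0.03, -16.1 ])) (array([-49.6 , -29.03,  17.88]), array([ -0.1 ,  -0.03, -16.1 ]))
```

Emit:
play_rows --pt "-5 -3 0 0 0 -2 0.2" --pt "-10 -6 0 0 0 -4 0.2" --pt "-15.5 -9 0.5 0 0 -6 0.2" --pt "-21 -12.5 1 0 0 -8 0.2" --pt "-27 -16 2 0 0 -10 0.2" --pt "-33 -19.5 3 0 0 -12 0.2" --pt "-39 -23 4 0 0 -14 0.2" --pt "-44.5 -26 5 0 0 -16.1 0.2" --pt "-48 -28.2 5.5 0 0 -16.1 0.2" --pt "-49.6 -29.05 5.5 0 0 -16.1 0.2" --grip_force 30

```text
time: 1.4
eef_pos: [0.5924, 0.0833, 0.1887]
tcp_rot: [[-0.986, 0.169, -0.002], [0.169, 0.986, -0.002], [0.002, -0.002, -1.0]]
contact_force: [-0.8, 0.6, 0.3]
gripper_width: 0.802
```

```bash
python3 - <<'E'
from h import *
print(delta(dk(-.066,.13,.19)),arm.sense()['time'],arm.sense()['gripper_width'])
cv2.imwrite("pics/w1.png",arm.get_image("wrist")[:,:,::-1])
for n in((-.086,.13,.077),(-.0,.13,.085),(0,-.13,.085)): print(proj("wrist",dk(*n)))
E
```

```text
(array([ 0.14,  0.27, -0.13]), array([-0.13, -0.11, -0.21])) 1.4 0.8022900444475306
[284.54988643 187.07343163]
[284.61049944 290.93528   ]
[-28.26664772 291.7121535 ]
```

View pics/w1.png

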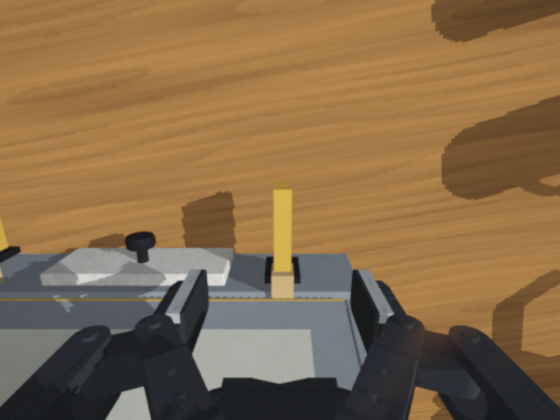

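The wrist view puts the left tab's nose at (283,189), against a prediction of (284.5,187). I'll go down on it.

Emit:
play_rows --pt "0.3 0.25 2 0 0 0 0.2" --pt "0.3 0.25 4 0 0 0 0.2" --pt "0.3 0.25 6.5 0 0 0 0.2" --pt "0.3 0.25 9 0 0 0 0.2" --pt "0.3 0.25 11.5 0 0 0 0.2" --pt "0.3 0.25 13.2 0 0 0 0.3" --pt "0.3 0.25 13.2 0 0 0 0.9" --pt "0.3 0.25 13.2 0 0 0 1" --pt "0.3 0.25 13.2 0 0 0 1" --pt "0.3 0.25 13.2 0 0 0 1" --grip_force 25

```text
time: 2.7
eef_pos: [0.5926, 0.0858, 0.0583]
tcp_rot: [[-0.986, 0.17, 0.002], [0.17, 0.986, -0.001], [-0.002, -0.0, -1.0]]
contact_force: [-0.4, 4.3, 3.1]
gripper_width: 0.157
```

```bash
python3 - <<'E'
from h import *
s=arm.sense();print(todk(s['eef_pos']),s['contact_force'],s['gripper_width'])
E
```

```text
[-0.06484878  0.1298466   0.05834715] [-0.40896981  4.28996316  3.12438292] 0.15747594815467258
```

Emit:
play_rows --pt "0.7 0 0 0 0 0 1" --pt "1.8 0 0 0 0 0 1" --pt "3 0 0 0 0 0 1" --pt "4.2 0 0 0 0 0 1" --pt "5.4 0 0 0 0 0 1" --pt "6.5 0 0 0 0 0 1" --pt "7.4 0 0 0 0 0 1" --pt "8 0 0 0 0 0 1" --pt "8.3 0 0 0 0 0 1" --pt "8.6 0 0 0 0 0 1"

```text
time: 3.95
eef_pos: [0.5081, 0.1003, 0.0583]
tcp_rot: [[-0.986, 0.17, 0.003], [0.17, 0.986, -0.001], [-0.003, -0.0, -1.0]]
contact_force: [2.3, 2.9, -0.7]
gripper_width: 0.159
```

```bash
python3 - <<'E'
from h import *
s=arm.sense();print(todk(s['eef_pos']),s['contact_force'],s['gripper_width'])
E
```

```text
[-0.15059486  0.13015021  0.05833043] [ 2.32059593  2.90326632 -0.74585804] 0.15943207603721152
```

Friction reads 2.3 N, so it isn't at the stop yet. I'll creep on.

Emit:
play_rows --pt "0.2 0 0 0 0 0 1" --pt "0.4 0 0 0 0 0 1" --pt "0.6 0 0 0 0 0 1" --pt "0.8 0 0 0 0 0 1" --pt "1 0 0 0 0 0 1" --pt "1.1 0 0 0 0 0 1" --pt "1.2 0 0 0 0 0 1" --pt "1.3 0 0 0 0 0 1" --pt "1.3 0 0 0 0 0 1" --pt "1.3 0 0 0 0 0 1"

```text
time: 5.2
eef_pos: [0.4967, 0.1023, 0.0583]
tcp_rot: [[-0.985, 0.17, 0.006], [0.17, 0.985, -0.002], [-0.006, -0.001, -1.0]]
contact_force: [6.4, 0.6, -4.6]
gripper_width: 0.158
```

```bash
python3 - <<'E'
from h import *
s=arm.sense();print(todk(s['eef_pos']),s['contact_force'],s['gripper_width'])
E
```

```text
[-0.16211194  0.13020604  0.05834808] [ 6.42638466  0.59091389 -4.60099524] 0.15760356199132888
```

Emit:
play_rows --pt "0.2 0 0 0 0 0 1" --pt "0.4 0 0 0 0 0 1" --pt "0.5 0 0 0 0 0 1" --pt "0.5 0 0 0 0 0 1" --pt "0.5 0 0 0 0 0 1" --pt "0.5 0 0 0 0 0 1" --pt "0.5 0 0 0 0 0 1" --pt "0.5 0 0 0 0 0 1" --pt "0.5 0 0 0 0 0 1" --pt "0.5 0 0 0 0 0 1"

```text
time: 6.45
eef_pos: [0.4966, 0.1023, 0.0584]
tcp_rot: [[-0.985, 0.171, 0.015], [0.171, 0.985, -0.003], [-0.015, -0.001, -1.0]]
contact_force: [13.9, -1.7, -13.1]
gripper_width: 0.156
```

```bash
python3 - <<'E'
from h import *
s=arm.sense();print(todk(s['eef_pos']),s['contact_force'],s['gripper_width'])
E
```

```text
[-0.16223781  0.13022465  0.05844345] [ 13.9059611   -1.72296316 -13.0564033 ] 0.15609953696817258
```

The left support is at its stop: 14 N and only 0.1 mm of movement. I'll release it and go to the right tab.

Emit:
play_rows --pt "0 0 0 0 0 0 0.8" --pt "0 0 0 0 0 0 0.3" --pt "0 0 0 0 0 0 0.2" --pt "0 0 -3 0 0 0 0.2" --pt "0 0 -7 0 0 0 0.2" --pt "-1 -4 -10 0 0 0 0.2" --pt "-3 -10 -11 0 0 0 0.2" --pt "-5 -16 -11 0 0 0 0.2" --pt "-7.5 -22 -11 0 0 0 0.2" --pt "-8.6 -26 -11 0 0 0 0.2"

```text
time: 7.7
eef_pos: [0.5353, -0.1706, 0.1702]
tcp_rot: [[-0.985, 0.172, 0.015], [0.172, 0.985, -0.004], [-0.015, -0.001, -1.0]]
contact_force: [0.6, 0.3, 0.2]
gripper_width: 0.798
```

```bash
python3 - <<'E'
from h import *
cv2.imwrite("pics/w2.png",arm.get_image("wrist")[:,:,::-1])
cv2.imwrite("pics/top2.png",cv2.resize(arm.get_image("top")[90:240,200:400,::-1],(800,600),interpolation=cv2.INTER_CUBIC))
s=arm.sense();print(todk(s['eef_pos']),s['contact_force'],s['gripper_width'],s['time'])
print(proj("wrist",dk(-.097,-.13,.077)))
print(delta(dk(-.077,-.13,.058)))
E
```

```text
[-0.07799007 -0.13423257  0.17012751] [-0.00867537  0.35919235 -0.17905392] 0.7991040580832232 7.8
[285.75193532 196.59803556]
(array([ 0.09,  0.45, 11.21]), array([-0.15,  0.93, -0.58]))
```

View pics/w2.png

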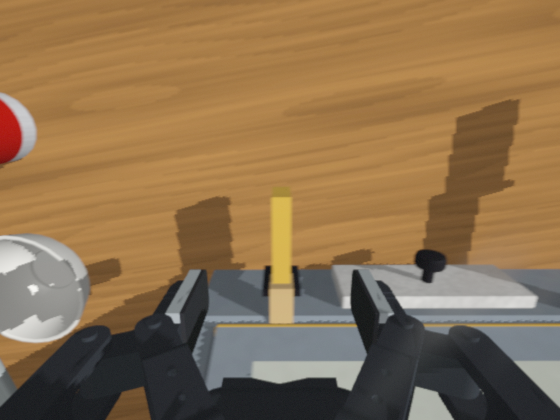

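View pics/top2.png

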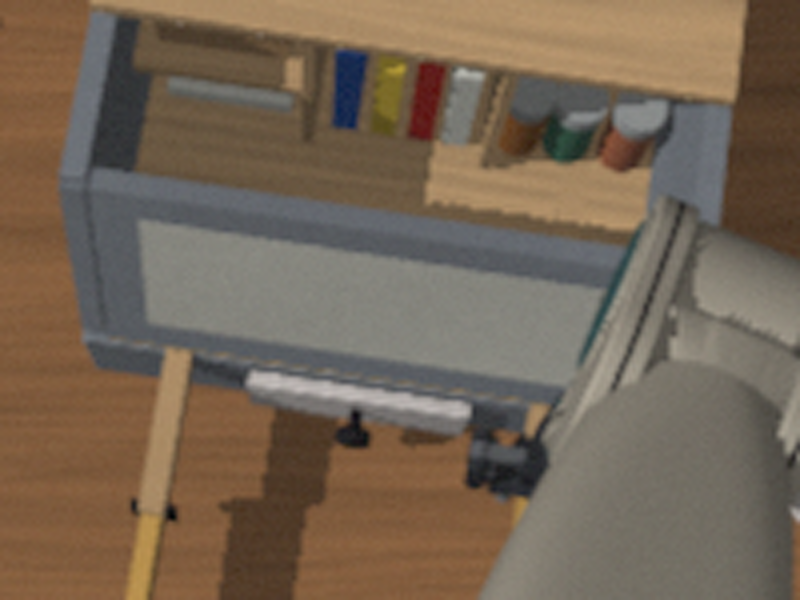

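The right nose is at (282,190), 3–4 mm from the prediction, so I'll correct for that and go down.

Emit:
play_rows --pt "0.2 0.3 2 0 0.5 -0.5 0.2" --pt "0.3 0.3 4 0 0.9 -0.5 0.2" --pt "0.4 0.3 6.5 0 0.9 -0.5 0.2" --pt "0.4 0.3 9 0 0.9 -0.5 0.2" --pt "0.4 0.3 11.2 0 0.9 -0.5 0.2" --pt "0.4 0.3 11.2 0 0.9 -0.5 0.6" --pt "0.4 0.3 11.2 0 0.9 -0.5 0.9" --pt "0.4 0.3 11.2 0 0.9 -0.5 1" --pt "0.4 0.3 11.2 0 0.9 -0.5 1" --pt "0.4 0.3 11.2 0 0.9 -0.5 1"

```text
time: 9.05
eef_pos: [0.5351, -0.1681, 0.059]
tcp_rot: [[-0.986, 0.167, 0.003], [0.167, 0.986, 0.0], [-0.002, 0.0, -1.0]]
contact_force: [0.6, 5.0, 1.3]
gripper_width: 0.158
```

Emit:
play_rows --pt "0.7 0 0 0 0 0 1" --pt "1.8 0 0 0 0 0 1" --pt "3 0 0 0 0 0 1" --pt "4.2 0 0 0 0 0 1" --pt "5.2 0 0 0 0 0 1" --pt "6 0 0 0 0 0 1" --pt "6.5 0 0 0 0 0 1" --pt "7 0 0 0 0 0 1" --pt "7.3 0 0 0 0 0 1" --pt "7.5 0 0 0 0 0 1"

```text
time: 10.3
eef_pos: [0.4613, -0.1554, 0.059]
tcp_rot: [[-0.986, 0.167, 0.003], [0.167, 0.986, 0.001], [-0.003, 0.001, -1.0]]
contact_force: [4.0, 5.8, -1.3]
gripper_width: 0.164
```

```bash
python3 - <<'E'
from h import *
s=arm.sense();print(todk(s['eef_pos']),s['contact_force'],s['gripper_width'])
E
```

```text
[-0.15432754 -0.12984496  0.05902015] [ 3.95183683  5.83033856 -1.27931645] 0.16393754883606207
```

Emit:
play_rows --pt "0.2 0 0 0 0 0 1" --pt "0.4 0 0 0 0 0 1" --pt "0.6 0 0 0 0 0 1" --pt "0.8 0 0 0 0 0 1" --pt "1 0 0 0 0 0 1" --pt "1.1 0 0 0 0 0 1" --pt "1.2 0 0 0 0 0 1" --pt "1.2 0 0 0 0 0 1" --pt "1.2 0 0 0 0 0 1" --pt "1.2 0 0 0 0 0 1"

```text
time: 11.55
eef_pos: [0.4497, -0.1535, 0.059]
tcp_rot: [[-0.986, 0.167, 0.004], [0.167, 0.986, 0.001], [-0.003, 0.001, -1.0]]
contact_force: [3.7, 5.3, -2.4]
gripper_width: 0.155
```

Emit:
play_rows --pt "0.2 0 0 0 0 0 1" --pt "0.4 0 0 0 0 0 1" --pt "0.5 0 0 0 0 0 1" --pt "0.5 0 0 0 0 0 1" --pt "0.5 0 0 0 0 0 1" --pt "0.5 0 0 0 0 0 1" --pt "0.5 0 0 0 0 0 1" --pt "0.5 0 0 0 0 0 1" --pt "0.5 0 0 0 0 0 1" --pt "0.5 0 0 0 0 0 1"

```text
time: 12.8
eef_pos: [0.4496, -0.1534, 0.0592]
tcp_rot: [[-0.986, 0.166, 0.014], [0.166, 0.986, 0.0], [-0.013, 0.003, -1.0]]
contact_force: [14.3, 2.7, -15.4]
gripper_width: 0.16
```

```bash
python3 - <<'E'
from h import *
s=arm.sense();print(todk(s['eef_pos']),s['contact_force'],s['gripper_width'])
E
```

```text
[-0.1662008  -0.1298122   0.05915149] [ 14.29740342   2.65864108 -15.39646482] 0.16004925564754732
```

Right is at its stop too (14 N, 0.1 mm). I'll release it, rise, and look.

Emit:
play_rows --pt "0 0 0 0 0 0 0.8" --pt "0 0 0 0 0 0 0.3" --pt "0 0 0 0 0 0 0.2" --pt "0 0 -3 0 0 0 0.2" --pt "0 0 -7 0 0.8 0 0.4" --pt "0 0 -12 0 0.8 0 0.7" --pt "0 2 -17 0 0.8 0 1" --pt "0 5 -22 0 0.8 0 1" --pt "0 9 -26 0 0.8 0 1" --pt "0 12 -28 0 0.8 0 1"

```text
time: 14.05
eef_pos: [0.4662, -0.0345, 0.3425]
tcp_rot: [[-0.986, 0.166, 0.004], [0.166, 0.986, 0.001], [-0.003, 0.002, -1.0]]
contact_force: [1.0, 0.4, -0.2]
gripper_width: 0.002
```

```bash
python3 - <<'E'
from h import *
cv2.imwrite("pics/w3.png",arm.get_image("wrist")[:,:,::-1])
cv2.imwrite("pics/top3.png",cv2.resize(arm.get_image("top")[90:240,200:400,::-1],(800,600),interpolation=cv2.INTER_CUBIC))
s=arm.sense();print(todk(s['eef_pos']),s['contact_force'],s['gripper_width'],s['time'])
print(delta(dk(.1,0,.33)))
for a in (0,.05,.1): 
  for y in (-.18,0,.18):
    t=np.radians(15)-a; print(a,y,proj("wrist",dk(.18*np.sin(t),y,.085+.18*np.cos(t))))
for y in (-.13,.13): print(proj("wrist",dk(-.183,y,.077)))
E
```

```text
[-0.16899243 -0.00893854  0.34257642] [-0.04126216  0.2542724  -0.47418714] 0.0012709275794175598 14.15
(array([-26.9 ,   0.8 ,   1.39]), array([0.13, 0.28, 0.18]))
0 -0.18 [ 91.8608405  448.06094647]
0 0 [288.44664326 448.00607045]
0 0.18 [484.25884024 447.95141037]
0.05 -0.18 [ 88.81553796 443.39509924]
0.05 0 [288.63453026 443.34867202]
0.05 0.18 [487.6543112  443.30243051]
0.1 -0.18 [ 85.93146375 438.01236887]
0.1 0 [288.8145505  437.97618233]
0.1 0.18 [490.87377622 437.94014274]
[180.59081009 165.14945347]
[391.69743703 165.68995866]
```

View pics/w3.png

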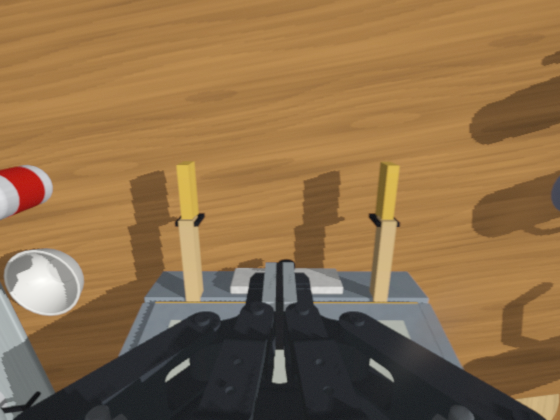

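View pics/top3.png

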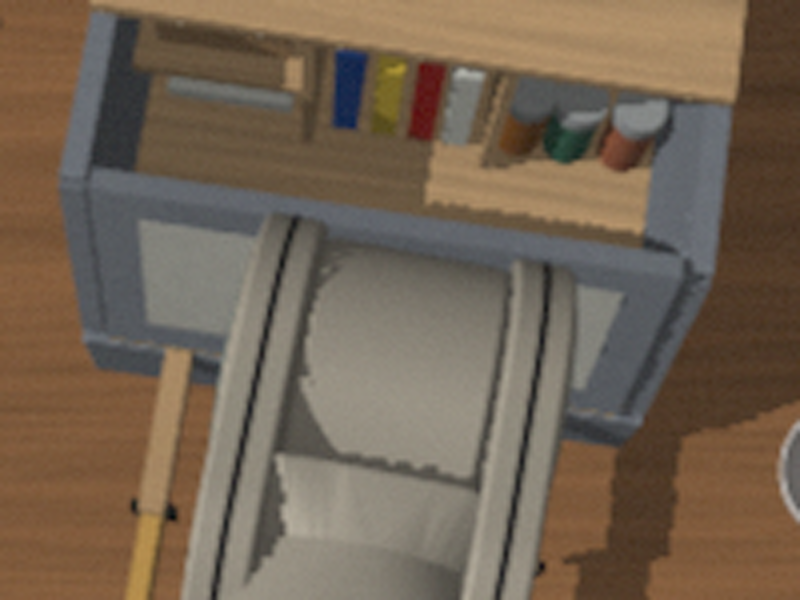

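Both supports show equally far out, with noses at (187,165) and (389,165), and the drawer is still shut. Next I'll work out where the back of the flap edge is.

```bash
python3 - <<'E'
from h import *
z=lambda u,v:(200+u/4-.4,90+v/4-.4)
for p in [(97,172),(683,245),(93,195),(675,275)]: print(todk(atz("top",z(*p),.259)))
print(delta(dk(.11,0,.33)))
E
```

```text
[0.05669872 0.17504941 0.259     ]
[ 0.06543314 -0.17893882  0.259     ]
[0.04196749 0.17483587 0.259     ]
[ 0.04600074 -0.17616828  0.259     ]
(array([-27.9,   0.8,   1.4]), array([0.13, 0.28, 0.18]))
```

Emit:
play_rows --pt "-4 0.2 0 0 0 0 1" --pt "-9 0.4 0 0 0 0 1" --pt "-14 0.6 0 0 0 0 1" --pt "-19 0.8 0 0 0 0 1" --pt "-23.5 0.8 0 0 0 0 1" --pt "-26.5 0.8 0.5 0 0 0 1" --pt "-27.6 0.8 2.5 0 0 0 1" --pt "-27.6 0.8 5.5 0 0 0 1" --pt "-27.6 0.8 8.5 0 0 0 1" --pt "-27.6 0.8 9.3 0 0 0 1"

```text
time: 15.4
eef_pos: [0.7377, -0.0708, 0.2463]
tcp_rot: [[-0.987, 0.163, -0.003], [0.163, 0.987, 0.002], [0.003, 0.002, -1.0]]
contact_force: [-0.3, -0.4, -0.3]
gripper_width: 0.003
```

```bash
python3 - <<'E'
from h import *
cv2.imwrite("pics/top4.png",cv2.resize(arm.get_image("scene")[130:350,80:360,::-1],(800,600),interpolation=cv2.INTER_CUBIC))
s=arm.sense();print(todk(s['eef_pos']),s['contact_force'],s['gripper_width'],s['time'])
print(delta(dk(.1,0,.33)))
E
```

```text
[ 0.10475105 -0.00038525  0.24686356] [-1.10084443  0.51276124 -0.93454393] 0.0028237295365727533 15.45
(array([ 0.49,  0.06, -8.31]), array([ 0.11, -0.12,  0.16]))
```

View pics/top4.png

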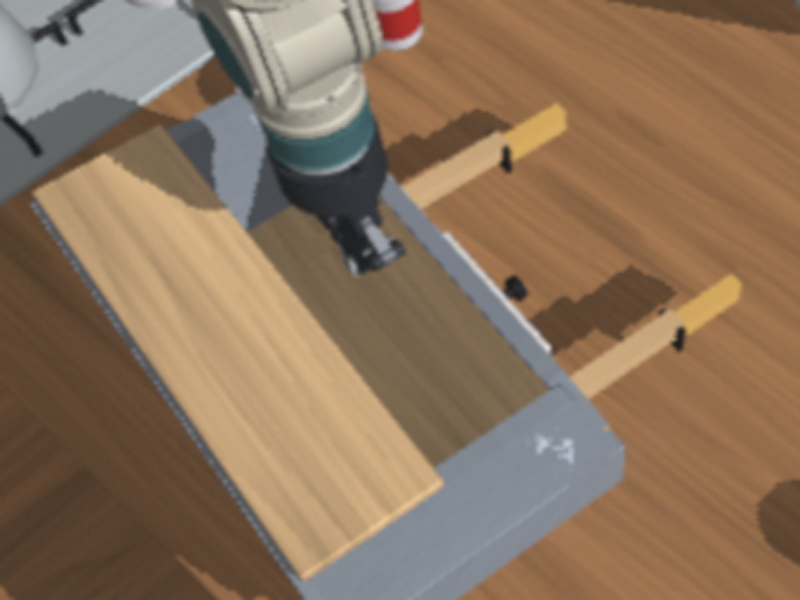

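The closed fingers are inside the desk behind the flap and touching nothing. I'll draw it slowly towards the robot.

Emit:
play_rows --pt "1 0 0 0 0 0 1" --pt "2 0 0 0 0 0 1" --pt "3 0 0 0 0 0 1" --pt "4 0 0 0 0 0 1" --pt "5 0 0 0 0 0 1" --pt "6 0 0 0 0 0 1" --pt "7 0 0 0 0 0 1" --pt "8 0 0 0 0 0 1" --pt "9 0 0 0 0 0 1" --pt "10 0 0 0 0 0 1"

```text
time: 16.7
eef_pos: [0.6388, -0.0542, 0.2469]
tcp_rot: [[-0.987, 0.163, -0.002], [0.163, 0.987, 0.003], [0.002, 0.002, -1.0]]
contact_force: [2.0, -0.3, -0.4]
gripper_width: 0.002
```

```bash
python3 - <<'E'
from h import *
cv2.imwrite("pics/s5.png",cv2.resize(arm.get_image("scene")[130:350,80:360,::-1],(800,600),interpolation=cv2.INTER_CUBIC))
s=arm.sense();print(todk(s['eef_pos']),s['contact_force'],s['gripper_width'],s['time'])
E
```

```text
[ 0.00222705 -0.00056206  0.24675984] [-0.73042572  1.1226455   0.58850666] -0.0005458064830726283 16.75
```

View pics/s5.png

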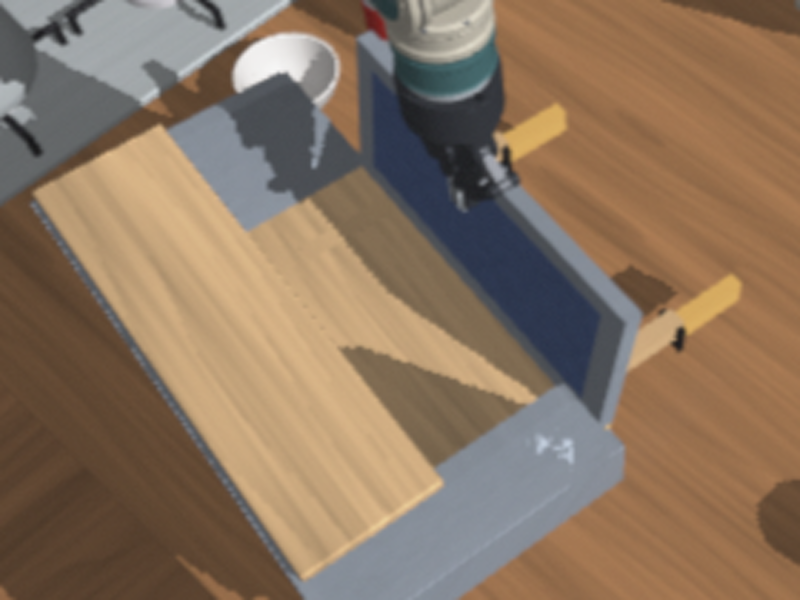

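The flap is following and now stands just past vertical. I'll carry on, going a little lower.

Emit:
play_rows --pt "0.8 0 0 0 0 0 1" --pt "1.7 0 0.1 0 0 0 1" --pt "2.6 0 0.2 0 0 0 1" --pt "3.5 0 0.4 0 0 0 1" --pt "4.4 0 0.6 0 0 0 1" --pt "5.3 0 0.9 0 0 0 1" --pt "6.2 0 1.2 0 0 0 1" --pt "7.1 0 1.5 0 0 0 1" --pt "8 0 1.8 0 0 0 1" --pt "8.7 0 2 0 0 0 1"

```text
time: 18.0
eef_pos: [0.5502, -0.0395, 0.2268]
tcp_rot: [[-0.987, 0.163, -0.006], [0.163, 0.987, 0.003], [0.006, 0.002, -1.0]]
contact_force: [-0.2, -0.3, -0.5]
gripper_width: 0.0
```

```bash
python3 - <<'E'
from h import *
cv2.imwrite("pics/s6.png",cv2.resize(arm.get_image("scene")[130:350,80:360,::-1],(800,600),interpolation=cv2.INTER_CUBIC))
s=arm.sense();print(todk(s['eef_pos']),s['contact_force'],s['gripper_width'],s['time'])
E
```

```text
[-0.08685716 -0.0007035   0.22656106] [-0.33445814 -0.11708092 -0.11539477] -0.0030560894115088224 18.05
```

View pics/s6.png

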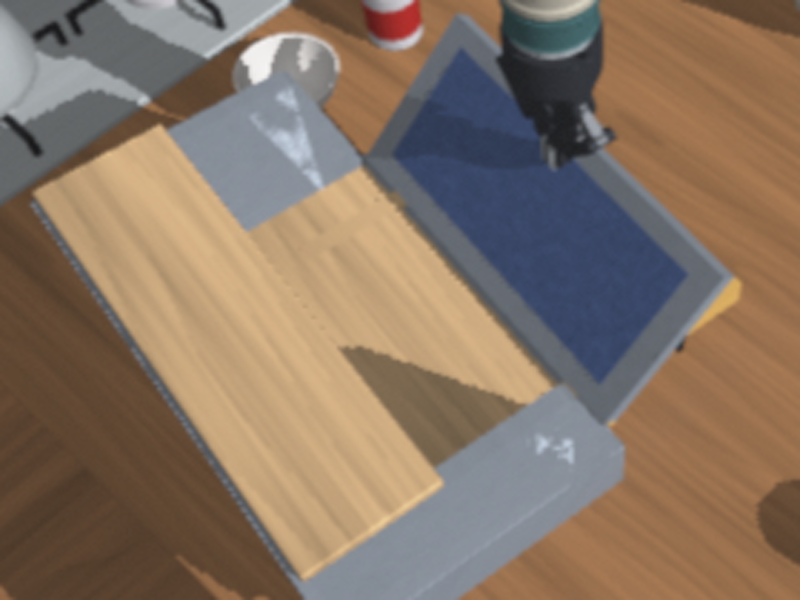

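The flap has left the finger (no force) and is sinking by itself. I'll lift clear and wait.

Emit:
play_rows --pt "0 0 -1 0 0 0 1" --pt "0 0 -3 0 0 0 1" --pt "0 0 -6 0 0 0 1" --pt "-2 0 -9 0 0 0 1" --pt "-4 0 -11 0 0 0 1" --pt "-4 0 -12 0 0 0 1" --pt "-4 0 -12 0 0 0 1" --pt "-4 0 -12 0 0 0 1" --pt "-4 0 -12 0 0 0 1" --pt "-4 0 -12 0 0 0 1"

```text
time: 19.3
eef_pos: [0.5889, -0.0461, 0.3456]
tcp_rot: [[-0.987, 0.163, -0.008], [0.163, 0.987, 0.003], [0.009, 0.002, -1.0]]
contact_force: [-0.3, -0.5, -0.3]
gripper_width: -0.001
```

Emit:
play_rows --pt "0 0 0 0 0 0 1" --pt "0 0 0 0 0 0 1" --pt "0 0 0 0 0 0 1" --pt "0 0 0 0 0 0 1" --pt "0 0 0 0 0 0 1" --pt "0 0 0 0 0 0 1" --pt "0 0 0 0 0 0 1" --pt "0 0 0 0 0 0 1" --pt "0 0 0 0 0 0 1" --pt "0 0 0 0 0 0 1"

```text
time: 20.55
eef_pos: [0.5889, -0.046, 0.3456]
tcp_rot: [[-0.987, 0.163, -0.008], [0.163, 0.987, 0.003], [0.009, 0.002, -1.0]]
contact_force: [0.6, 0.2, -0.0]
gripper_width: -0.001
```

Emit:
play_rows --pt "0 0 0 0 0 0 1" --pt "0 0 0 0 0 0 1" --pt "0 0 0 0 0 0 1" --pt "0 0 0 0 0 0 1" --pt "0 0 0 0 0 0 1" --pt "0 0 0 0 0 0 1" --pt "0 0 0 0 0 0 1" --pt "0 0 0 0 0 0 1" --pt "0 0 0 0 0 0 1" --pt "0 0 0 0 0 0 1"

```text
time: 21.8
eef_pos: [0.5889, -0.0461, 0.3457]
tcp_rot: [[-0.987, 0.163, -0.008], [0.163, 0.987, 0.003], [0.009, 0.002, -1.0]]
contact_force: [-0.4, -0.6, 0.1]
gripper_width: 0.003
```

```bash
python3 - <<'E'
from h import *
cv2.imwrite("pics/s7.png",arm.get_image("scene")[:,:,::-1])
cv2.imwrite("pics/t7.png",arm.get_image("top")[:,:,::-1])
cv2.imwrite("pics/w7.png",arm.get_image("wrist")[:,:,::-1])
s=arm.sense();print(todk(s['eef_pos']),s['contact_force'],s['gripper_width'],s['time'])
for n in("scene","top","wrist"):
  for y in (-.18,.18): print(n,proj(n,dk(-.18,y,.101)),proj(n,dk(0,y,.101)))
E
```

```text
[-0.04656873 -0.00077387  0.34567536] [-0.12542988 -0.39543728 -0.27869964] -0.0008471423328280211 21.95
scene [263.10312303 153.7922772 ] [209.51251871 185.96433981]
scene [349.85860554 241.87216563] [293.49537744 283.58720616]
top [346.82437289 257.22704011] [354.37033165 192.44055428]
top [213.98963086 237.05263519] [225.78171776 173.18463322]
wrist [110.22415527  58.48826701] [133.0401288  219.86599157]
wrist [449.48232427  59.66383489] [425.70150144 220.43449308]
```

View pics/s7.png

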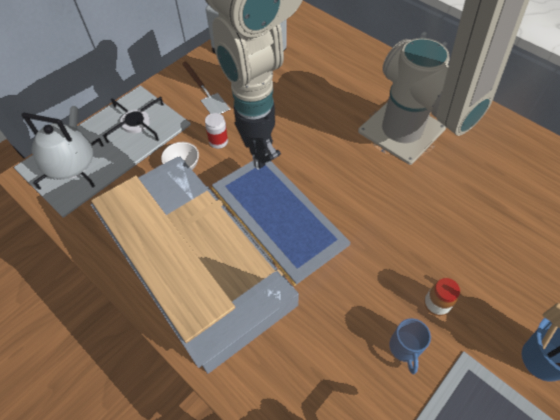

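View pics/t7.png

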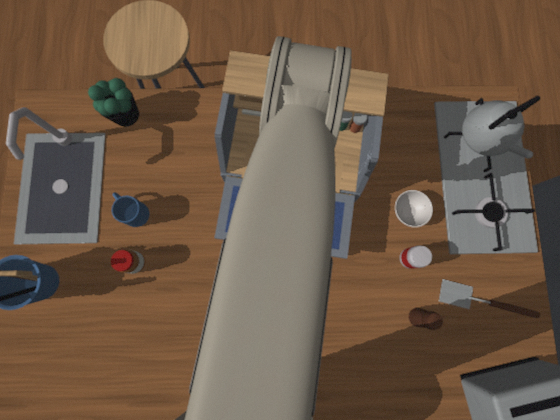

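View pics/w7.png

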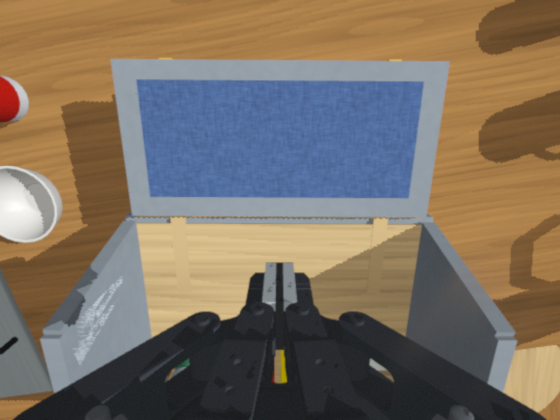

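Emit:
play_rows --pt "0 0 0 0 0 0 1" --pt "0 0 0 0 0 0 1" --pt "0 0 0 0 0 0 1" --pt "0 0 0 0 0 0 1" --pt "0 0 0 0 0 0 1" --pt "0 0 0 0 0 0 1" --pt "0 0 0 0 0 0 1" --pt "0 0 0 0 0 0 1" --pt "0 0 0 0 0 0 1" --pt "0 0 0 0 0 0 1"

```text
time: 23.2
eef_pos: [0.5889, -0.046, 0.3456]
tcp_rot: [[-0.987, 0.163, -0.008], [0.163, 0.987, 0.003], [0.009, 0.002, -1.0]]
contact_force: [-0.7, -0.5, 0.3]
gripper_width: 0.005
```

```bash
python3 - <<'E'
from h import *
a=cv2.imread("pics/w7.png").astype(int);b=arm.get_image("wrist")[:,:,::-1].astype(int)
d=np.abs(a-b).max(2); print(d.max(),(d>30).sum())
a=cv2.imread("pics/scene0.png").astype(int);b=cv2.imread("pics/s7.png").astype(int)
print(np.abs(a-b)[310:380,380:440].max())
s=arm.sense();print(s['time'],s['contact_force'],np.abs(s['joint_vel']).max())
E
```

```text
53 252
5
23.25 [-0.57735375 -0.21510621  0.01242887] 0.0015004707271541746
```

```bash
python3 - <<'E'
from h import *
a=cv2.imread("pics/w7.png").astype(int);b=arm.get_image("wrist")[:,:,::-1];cv2.imwrite("pics/w8.png",b)
d=np.abs(a-b).max(2); ys,xs=np.where(d>30); print(len(ys)); print(np.histogram2d(ys,xs,[6,7],[[0,420],[0,560]])[0].astype(int))
c=[g[:210].astype(np.float32).mean(2) for g in(a,b)]
print(cv2.phaseCorrelate(c[0],c[1]), cv2.phaseCorrelate(c[0][50:210,100:460].copy(),c[1][50:210,100:460].copy()))
E
```

```text
354
[[  0   0   0   0   0   0   0]
 [  0   0   0   0   0   0   0]
 [  0   0   0   0   0   0   0]
 [  0   1   0   0   0   0   0]
 [161 183   0   0   0   0   0]
 [  9   0   0   0   0   0   0]]
((-0.01227601433572545, 0.006983938686403235), 0.9981870746906892) ((-0.0013588197825527004, 0.0016242650035849238), 0.9755233385827806)
```

The flap region hasn't changed; the only difference is specular glint on the desk's side wall. Handing in.

```bash
python3 - <<'E'
from workcell import arm
print(arm.job_done())
E
```

```text
the job is handed in; nothing more can be done
None
```

The desk is open for writing. With the flap still up, I pulled both flap supports out to their stops. I then drew the flap over from behind until it sank by itself onto the supports. I handed it in at about 23 s, with the arm lifted clear and touching nothing.

- **Supports:** each one stopped firmly, with about 14 N of pull and only 0.1 mm of movement. The pictures show them equally far out.
- **Flap:** its corners match the predicted level position within about 2 px in the wrist view. It did not move over the last 1.3 s.
- **Mug:** the picture around it is unchanged from the start.
- **Drawer:** it looked shut in every view before the flap came down. The flap now hides it, so I could not check it again at the end.
- **Forces:** the readings I took at the end of each move peaked at about 21 N at the wrist, while I was pulling against the stops.
- **Disagreements:** the right tab was 3–4 mm from where I first measured it, which I corrected before gripping. The flap also settled back slightly to fully shut while I was working on the supports.

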